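# Put the notions tin away and latch the drawer

### The arm

A 6-joint arm with a two-finger parallel gripper is mounted at the origin on the work surface. World frame = base frame: x ahead of the robot, y to its left, z up, the work surface at z = 0. Lengths are in m, angles in rad, forces in N, time in s.
With the tool pointing down it reaches from about 0.35 to 0.925 m from the base axis. Payload 6.4 kg.
Tool frame: the origin (TCP) lies midway between the tips of the shut fingers; the grasp point (between the pads) lies grip_point_offset behind it (grip_point_offset is the distance from the TCP to the grasp point, in m); z points along the fingers, y is the direction in which the jaws open and shut (so a half turn about z gives the same grasp; the last joint's range is limited). The gripper opens to 94 mm and grips with 3 to 60 N. Pads are 16 mm wide; open, the fingers measure 119 mm over their backs; the gripper's body (75 mm by 177 mm) begins 78 mm behind the grasp point.
Start: joints at [-1.322, 0.245, 1.558, -0, 1.339, -0.174], TCP at [0.267, -0.593, 0.205] pointing down, gripper open.
Joint ranges: [-3.13, 3.13], [-1.02, 2.26], [0.13, 2.54], [-0.95, 4.09], [0.21, 2.88], [-2.74, 2.74]. Speed limits (rad/s): [2.57, 2.57, 3.14, 3.14, 3.14, 3.14].

### API

Orientations are given as a unit quaternion [x, y, z, w].
In Python, from bench import read_state, snapshot, finish_job, spot_in, masks_of, grip_point_offset gives the robot as it stands.
- The arm moves only by the tool carry_out, never from a script. Its argument "deltas" is a list of rows, each an object with "linear": the shift along the world's x, y, z in units of 40 mm (1.0 is 40 mm), a list of three; "delta_rot": the turn, a rotation vector about the world's x, y, z in units of 5 degrees (1.0 is 5 degrees), a list of three; "gripper": the opening, from -1 (shut) to 1 (fully open), so that 0 is half open. In form: [{"linear": [tx, ty, tz], "delta_rot": [ax, ay, az], "gripper": gripper}, ...]. A call has 1 to 12 rows; each row is the pose to reach, as a shift and turn from the pose measured when the call began; what a row does not reach only later rows make up. A row lasts 1/12 s, in which the tool goes at most 41.7 mm and 7.16 degrees, less where a joint would pass 70% of its speed; a pose out of reach is approached as far as the arm can. A call with a gripper value outside its range is refused whole. The fingers move at their own pace and stop on an object; "grip_force" is the grip in N (left out, the last holds). Time passes only in rows, so rows that repeat a pose let the fingers close. It gives the time, the measured TCP pose, the force and the opening at its end, in the units of the state.
- read_state(): the state, without advancing time (a new reading comes with each control period).
- snapshot(name): name is "scene" or "top" or "wrist"; returns a dict with "pixels" (384x512x3 uint8, blue, green, red), "z_map" (384x512 float32, m along the optical axis (not along the pixel's ray), 0 where there is no reading), "fx", "fy", "cx", "cy" (pixels), "k1" (the pictures are not rectified: a ray, as slopes to the right and down, at radius r is drawn at 1 + k1 r^2 times it, then the intrinsics apply), "T" (4x4, takes a point from camera to world coordinates). Camera axes: x right, y down, z forward; pixel columns grow to the right and rows downward; lengths in m; the calibration is good to about 2 mm. A picture is of the moment at which its call begins.
- finish_job(): hands the job in, once; it reports no verdict.
Trained networks look in a picture, given as the dict that the camera call returned (one of the last four; its "shot" number tells which), for a name from the list of things; names that differ only in an ending like _2 or _b are one class to them, and where a whole thing is asked for, a point or a joint stands for the part that bears it (a point fixed in the world has none). Each returns a list of dicts, best first, with "conf" (0 to 1); they miss things now and then, are a little off and sometimes report something else, mostly with a low value. They report only what shows in the picture. A call takes as long as a camera call. They do not tell look-alikes from the thing itself.
- spot_in(query, picture): "rect" ([left, top, width, height] in pixels, round what is visible of it).
- masks_of(query, picture): "pixels" (384x512 bool, what is visible of it) and "rect" ([left, top, width, height] in pixels, round what is visible of it).
The state is a dict: "clock": time; "q": joint angles; "dq": joint speeds; "tau": joint torques, N m; "eef_pos": TCP position; "orientation": TCP orientation; "contact_force": force on the tool from outside, world axes, zero at the start; "wrist_torque": the same for the moment, N m; "grip_width": finger opening in m.
Only numpy, scipy, OpenCV 4.12 (cv2) and the standard library are available. Lean on these libraries where they do the work, as an engineer would, in place of code of your own. Each camera call takes 0.05 s, during which the arm holds its last target.

### The job

Put the rectangular notions tin away: stand it upright in the drawer that is out, then push that drawer in until its push latch catches, so that it stays shut by itself with its front in line with the other two. Those two have the same push latches and must stay shut, and leave everything else on the table where it is.

Things in the scene. Friction and masses are not known exactly. Their poses are not given: they have to be found in the camera images.
- tin: The notions tin, a rectangular steel box with a lid, 72 x 46 mm and 46 mm high, about 0.16 kg, standing on the table to the far left or far right. Origin: centre of its underside; x along the 72 mm side, y along the 46 mm side, z up.
- plinth: Low dark plinth board, 374 mm wide and 10 mm high, carrying three equal plywood drawer boxes side by side, 124 mm apart, mouths towards the robot. Origin: centre of its underside; x points away from the mouths, y along the row.
- box_a: The box of the drawer that is out; it may be any of the three in the row. 120 mm wide, 200 mm deep, open at the front (-x) only, its top 94 mm above the table. Origin: centre of its underside, 10 mm above the table; the mouth's edge is at x = -100 mm.
- drawer_a (a joint): The drawer that is out (100 to 114 mm at the start), on a push-push latch. Value in m: 0 = latched, front in line with the others; + = out; firm stop at -0.008, 1 mm before the front meets the box. It runs at under 1 N; over the last 35 mm a spring adds 1 to 4 N. Pressed to -0.0065 or deeper (about 5 N; right to the stop is best) and let go, it springs back to 0 (within 1 mm) and is held.
- face_a (a point): Centre of the outer face of drawer_a's front, 53 mm above the table; moves with the drawer. x points into the box (the way to push), y along the front. The plain front has no handle: 118 mm wide, 81 mm high, 12 mm thick. Let go before the latch has caught, the drawer is pushed out again to 35 to 60 mm; pressed again when latched, it pops out likewise: then push it in again.
- inside_a (a point): Centre of drawer_a's inner floor (168 mm along x, 90 mm wide), 32 mm above the table, moving with the drawer; x points into the box. Side and rear walls are 14 mm high, the front is at -84 mm. In the open at the start: 109 to 123 mm of floor between the front and the box's mouth; behind that it is under the box's top, with 54 mm of headroom.
- drawer_b (a joint): A shut drawer, the same in all as drawer_a, latched at the start. Value in m: 0 = latched, + = out, firm stop at -0.008. If its front is pressed in 5 mm or more and let go, it pops out.
- drawer_c (a joint): The other shut drawer, the same in all as drawer_b, latched at the start (0).
- face_b (a point): Centre of the outer face of drawer_b's front, 53 mm above the table. x points into the box.
- face_c (a point): Centre of the outer face of drawer_c's front, 53 mm above the table. x points into the box.
- round_tin: Bystander: a round steel tin, 63 mm in diameter, 42 mm high, on the other side of the table from the rectangular tin. Origin: centre of its underside.
- spool: Bystander: an upright wooden thread spool, 48 mm in diameter, 72 mm high, on the left. Origin: centre of its underside.
- weight: Bystander: a dark steel pattern weight with a knob, 68 mm in diameter, 46 mm high, on the left beside the drawer boxes. Origin: centre of its underside.
- pin_dish: Bystander: a black round pin dish, 100 mm in diameter, 22 mm high, on the right beside the drawer boxes. Origin: centre of its underside.
- clapper: Bystander: a tailor's clapper, a wooden block 200 x 58 mm and 40 mm high, on the right. Origin: centre of its underside; x along its length.
- shears: Bystander: steel shears with black handles, 230 mm long, 13 mm high, lying in front of the robot. Origin: at the pivot, on the table; x towards the points.
- ruler: Bystander: an aluminium ruler, 200 x 30 x 4 mm, lying on the table at the front left. Origin: centre of its underside; x along its length.
Things that resemble listed ones, but are neither listed nor needed, are in the scene too. What is shaped like the tin but green, purple or red is not meant.

How it is judged:
On the way, in this order (a step that is already met when the one before it is completed fails the run):
1. the tin stands upright in the drawer, let go, while the drawer is still out (x of tin in the frame of inside_a between -0.065 and 0.065 m and y of tin in the frame of inside_a between -0.035 and 0.035 m and z of tin in the frame of inside_a between -0.006 and 0.01 m and angle between tin's own z axis and vertical below 0.15 rad and contact force between the fingers and tin below 0.1 N and value of joint drawer_a above 0.03 m), for 0.2 s.
2. the drawer is in and held by its latch, with nothing pressing on it (value of joint drawer_a between -0.003 and 0.004 m and contact force between each of the arm, the fingers and drawer_a below 0.1 N), for 0.4 s.
At the end, for the whole second after the job is handed in: The drawer is latched by itself (joint drawer_a between -3 and +4 mm), the tin at rest inside it, within 65 mm lengthwise and 35 mm crosswise of the floor's centre, standing on the floor within 10 mm and upright within 0.15 rad, and the other two drawers are still latched (under 4 mm out) (value of joint drawer_a between -0.003 and 0.004 m and x of tin in the frame of inside_a between -0.065 and 0.065 m and y of tin in the frame of inside_a between -0.035 and 0.035 m and z of tin in the frame of inside_a between -0.006 and 0.01 m and angle between tin's own z axis and vertical below 0.15 rad and value of joint each of drawer_b, drawer_c below 0.004 m and linear speed of tin below 0.02 m/s); the robot touches nothing.
It fails at once if another drawer is set off and comes out more than 10 mm (value of joint any of drawer_b, drawer_c above 0.01 m).
It fails at once if a bystander is shifted more than 40 mm or knocked over (distance of any of round_tin, spool, weight, pin_dish, clapper, shears, ruler from where it was at the start of the episode above 0.04 m or angle between any of round_tin, spool, weight, pin_dish, clapper, shears, ruler's own z axis and vertical above 0.5 rad).
It also fails if it takes over 64 s, if anything falls off the work surface, if the arm or the gripper's body presses on something with over 40 N, if the wrist force passes 120 N, or if a joint passes its speed limit or range.

## Working session

There is one attempt and no reset: what is moved stays moved. The work goes in short steps, Python scripts to look and compute and a tool call to move; the robot and the scene stay as the last step left them, time stands still between calls to the robot, and variables do not carry over. Pictures are saved under pics/ and viewed, and the job is handed in when it is done.

Besides the shell and the picture viewer there is one more tool, called after "Emit:" as name([rows], argument=value, ...), one row to a line, values as JSON. carry_out: Moves the arm, as the interface text tells. Its arguments: {"type":"object","properties":{"deltas":{"type":"array","items":{"type":"object","properties":{"linear":{"type":"array","items":{"type":"number"}},"delta_rot":{"type":"array","items":{"type":"number"}},"gripper":{"type":"number"}}}},"grip_force":{"type":"number"}},"required":["deltas"]}

```bash
ls; mkdir -p pics; cat > h.py <<'E'
import numpy as np, cv2
from bench import *
def undist(P,u,v):
    xd=(np.asarray(u,float)-P['cx'])/P['fx']; yd=(np.asarray(v,float)-P['cy'])/P['fy']
    x,y=xd.copy(),yd.copy()
    for _ in range(20):
        s=1+P['k1']*(x*x+y*y); x,y=xd/s,yd/s
    return x,y
def cloud(P):
    v,u=np.mgrid[0:384,0:512]; x,y=undist(P,u,v); z=P['z_map']
    c=np.stack([x*z,y*z,z],-1); T=np.asarray(P['T'])
    w=c@T[:3,:3].T+T[:3,3]; w[z<=0]=np.nan; return w
E
python3 - <<'E'
from h import *
s=read_state(); print(s, grip_point_offset)
for n in ['scene','top']:
    P=snapshot(n); cv2.imwrite(f'pics/{n}0.png',cv2.resize(P['pixels'],(800,600))); np.save(f'{n}0.npy',P,allow_pickle=True)
    print(n,np.round(P['T'],3).tolist(),P['k1'],P['fx'])
    w=cloud(P)
    for q in ['tin','drawer_a','box_a','plinth','round_tin','spool','weight','pin_dish','clapper','shears','ruler']:
        for m in masks_of(q,P)[:4]:
            p=w[m['pixels']]; 
            print(q,round(m['conf'],2),m['rect'],np.round(np.nanmedian(p,0),3),np.round(np.nanpercentile(p,[2],axis=0),3)[0],np.round(np.nanpercentile(p,[98],axis=0),3)[0], np.median(P['pixels'][m['pixels']],axis=0))
E
```

```text
pics
{'clock': 0.0, 'q': array([-1.32209846e+00,  2.45784750e-01,  1.55896414e+00,  1.50937572e-05,
        1.33867418e+00, -1.74107679e-01]), 'dq': array([ 0.00020087,  0.00136303, -0.00137287, -0.00050113,  0.00033075,
        0.00122785]), 'tau': array([-4.73562577e-04, -4.15836811e+01, -3.14601767e+01,  6.85247546e-02,
        3.32922733e-02, -1.56299711e-04]), 'eef_pos': array([ 0.26656972, -0.59219555,  0.20439092]), 'orientation': array([ 9.77737487e-01,  2.09829859e-01, -2.67870877e-05, -9.14845553e-04]), 'contact_force': array([ 1.27133427, -0.63371117,  0.35206384]), 'wrist_torque': array([-0.00302843,  0.04809193, -0.0175869 ]), 'grip_width': 0.09388905575133294} 0.0188
scene [[-0.836, 0.286, -0.469, 1.187], [0.549, 0.453, -0.702, 0.929], [0.012, -0.844, -0.536, 0.809], [0.0, 0.0, 0.0, 1.0]] -0.09784095978758105 406.7516643978497
tin 0.86 [346.5, 260.3, 24.5, 28.5] [0.496 0.402 0.043] [0.462 0.357 0.005] [0.515 0.429 0.05 ] [91. 91. 88.]
tin 0.78 [395.8, 282.4, 33.0, 20.6] [0.432 0.525 0.043] [0.394 0.487 0.006] [0.46  0.555 0.05 ] [46.5 74.  37. ]
tin 0.76 [302.9, 245.2, 
[... 3955 characters left out ...]
206.6, 23.0, 19.1] [0.482 0.387 0.045] [ 0.455  0.351 -0.002] [0.512 0.428 0.052] [98. 98. 93.]
pin_dish 0.72 [353.3, 153.1, 26.7, 22.9] [ 0.651 -0.405  0.009] [ 0.606 -0.443 -0.   ] [ 0.694 -0.36   0.023] [32. 33. 32.]
clapper 0.93 [393.6, 152.3, 25.8, 60.1] [ 0.58  -0.536  0.038] [ 0.485 -0.569  0.011] [ 0.676 -0.512  0.044] [36. 55. 84.]
shears 0.61 [273.0, 211.8, 26.5, 71.4] [ 0.398 -0.095  0.008] [ 0.257 -0.15  -0.003] [ 0.477 -0.063  0.014] [58. 59. 56.]
ruler 0.63 [166.8, 227.8, 16.3, 60.7] [0.341 0.265 0.004] [ 0.246  0.244 -0.002] [0.435 0.289 0.009] [138. 138. 133.]
ruler 0.18 [237.1, 170.5, 36.6, 48.9] [ 0.548 -0.001  0.033] [ 0.478 -0.051  0.026] [0.618 0.049 0.095] [88. 89. 87.]
```

View pics/top0.png

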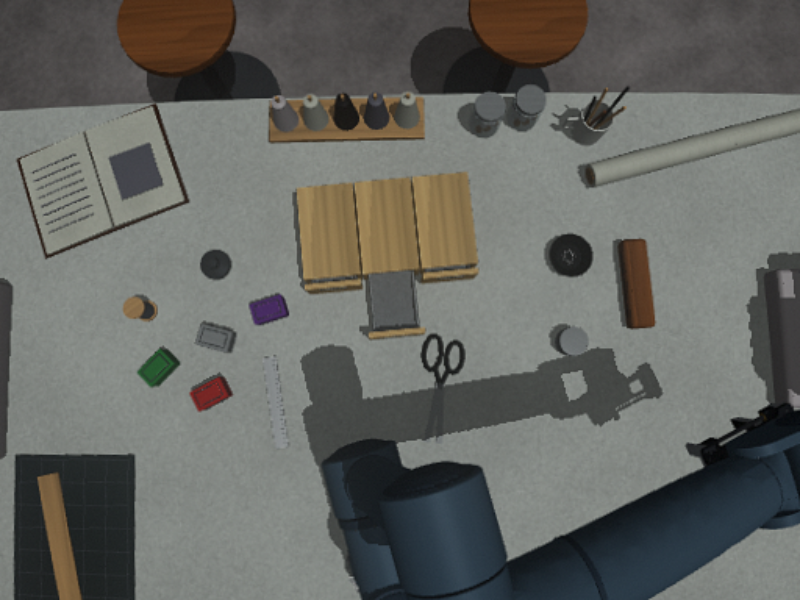

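View pics/scene0.png

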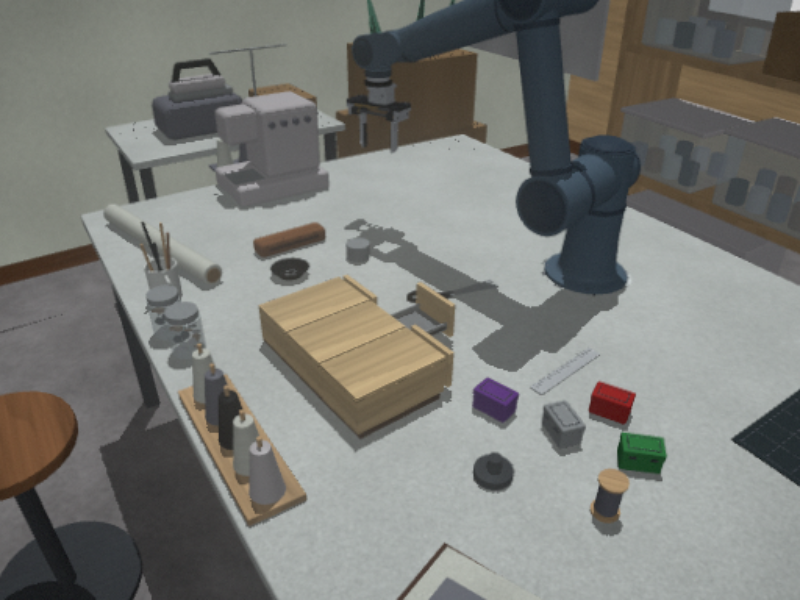

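```bash
python3 - <<'E'
from h import *
P=np.load('top0.npy',allow_pickle=True).item()
cv2.imwrite('pics/crop_tin.png',cv2.resize(P['pixels'][170:280,70:200],None,fx=6,fy=5.4,interpolation=cv2.INTER_CUBIC))
for n in ['top','scene']:
    P=np.load(n+'0.npy',allow_pickle=True).item(); w=cloud(P)
    # steel tin: top surface points
    m=(np.abs(w[...,2]-.046)<.006)&(np.abs(w[...,0]-.483)<.06)&(np.abs(w[...,1]-.39)<.06)
    p=w[m][:,:2].astype(np.float32); print(n,'tin',len(p),cv2.minAreaRect(p),np.median(w[m][:,2]))
    # drawers: plywood top region
    m=(np.abs(w[...,2]-.094)<.008)&(w[...,0]>.45)&(np.abs(w[...,1])<.3)
    p=w[m][:,:2].astype(np.float32); print('boxes',len(p),cv2.minAreaRect(p))
    m2=m&(w[...,0]>.62)
    p=w[m2][:,:2].astype(np.float32); print('boxes>.62',cv2.minAreaRect(p), cv2.boxPoints(cv2.minAreaRect(p)))
    m3=m&(w[...,0]<.52); p=w[m3]; 
    if len(p): print('front top',p.min(0),p.max(0),cv2.minAreaRect(p[:,:2].astype(np.float32)))
    m4=(np.abs(w[...,2]-.032)<.006)&(w[...,0]>.45)&(w[...,0]<.65)&(np.abs(w[...,1])<.08); p=w[m4]; print('floor',len(p),p.min(0),p.max(0),cv2.minAreaRect(p[:,:2].astype(np.float32)))
E
```

```text
top tin 305 ((0.4834831655025482, 0.3900940418243408), (0.07702259719371796, 0.04737444967031479), 75.0327377319336) 0.04608180832078479
boxes 7264 ((0.7407064437866211, -0.030795961618423462), (0.5251729488372803, 0.5567451119422913), 2.130300521850586)
boxes>.62 ((0.8104143738746643, -0.028202980756759644), (0.385660856962204, 0.5567451119422913), 2.130300521850586) [[ 0.6073695   0.24280927]
 [ 0.62806493 -0.3135511 ]
 [ 1.0134592  -0.29921523]
 [ 0.9927638   0.25714514]]
front top [ 0.47545688 -0.06148206  0.08676308] [0.49318261 0.05198599 0.09842832] ((0.48382535576820374, -0.004783064126968384), (0.012871593236923218, 0.11439676582813263), 4.1043596267700195)
floor 1004 [ 0.47513796 -0.07893464  0.02608283] [0.64067263 0.07670195 0.03797046] ((0.5569533705711365, -0.005545631051063538), (0.15744276344776154, 0.1587260514497757), 5.080257892608643)
scene tin 331 ((0.48436737060546875, 0.39000624418258667), (0.07559028267860413, 0.049649663269519806), 74.05953979492188) 0.047127516169929384
boxes 5775 ((0.7441672086715698, -0.025591284036636353), (0.5352967977523804, 0.559505045413971), 1.4248408079147339)
boxes>.62 ((0.8151974081993103, -0.023824542760849), (0.39319247007369995, 0.559505045413971), 1.4248408079147339) [[ 0.6117057   0.25095302]
 [ 0.62561816 -0.30837905]
 [ 1.0186892  -0.2986021 ]
 [ 1.0047767   0.26072997]]
front top [ 0.47461571 -0.06422503  0.08626736] [0.49757762 0.05557379 0.09658062] ((0.4863715171813965, -0.004388254135847092), (0.014715711586177349, 0.11908578127622604), 5.122586727142334)
floor 279 [ 0.47566188 -0.05451885  0.02680053] [0.56033704 0.05469757 0.03791901] ((0.5195828080177307, 0.003433000296354294), (0.07387998700141907, 0.11294866353273392), 8.304170608520508)
```

View pics/crop_tin.png

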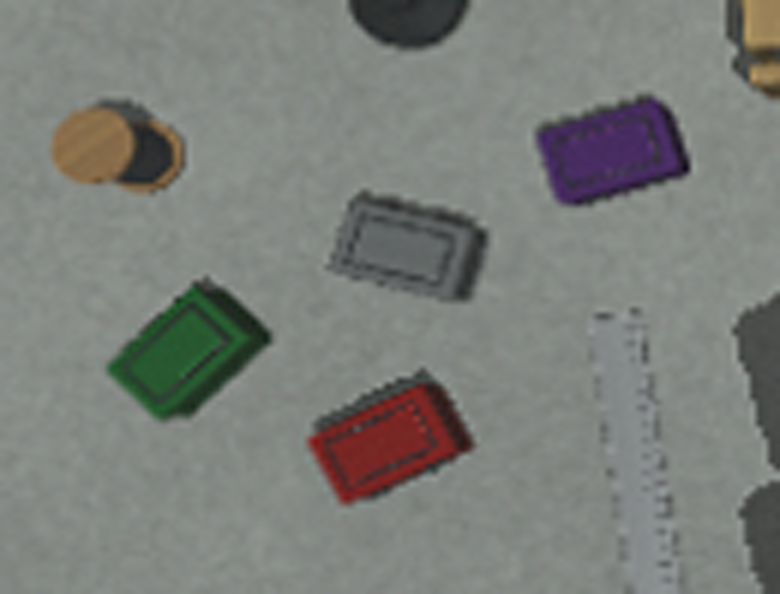

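```bash
python3 - <<'E'
from h import *
for n in ['top','scene']:
    P=np.load(n+'0.npy',allow_pickle=True).item(); w=cloud(P)
    m=(np.abs(w[...,2]-.094)<.007)&(w[...,0]>.57)&(np.abs(w[...,1])<.22)&(w[...,0]<.86)
    mm=m.astype(np.uint8); k,l,st,_=cv2.connectedComponentsWithStats(mm)
    i=1+np.argmax(st[1:,4]); p=w[l==i][:,:2].astype(np.float32); r=cv2.minAreaRect(p); print(n,r); print(cv2.boxPoints(r))
    # edges at sides: fit line of front top edges per drawer
    # drawer front face (vertical) for a
    m=(w[...,0]<.50)&(w[...,0]>.46)&(np.abs(w[...,1])<.06)&(w[...,2]>.086)
    p=w[m]; a=np.polyfit(p[:,1],p[:,0],1); print('front line',len(p),a,np.degrees(np.arctan(-a[0])), 'center',p.mean(0))
    # tin mid-level of its top
E
```

```text
top ((0.7116364240646362, 0.011562883853912354), (0.19985616207122803, 0.3697342872619629), 4.2054853439331055)
[[ 0.5984204   0.18860418]
 [ 0.6255344  -0.1801346 ]
 [ 0.82485247 -0.16547841]
 [ 0.79773843  0.20326036]]
front line 134 [-0.07151764  0.48367865] 4.090694095016676 center [ 0.48385902 -0.00252209  0.09290433]
scene ((0.7015905380249023, 0.008882462978363037), (0.2255362570285797, 0.3782092332839966), 4.070974826812744)
[[ 0.575682    0.1895043 ]
 [ 0.60253185 -0.18775067]
 [ 0.8274991  -0.17173937]
 [ 0.8006492   0.2055156 ]]
front line 110 [-0.0829585   0.48676604] 4.742313028351071 center [0.48663257 0.00160894 0.09188252]
```

The four tin-shaped candidates are grey steel at crop (410,248), green at (190,350), red at (390,440) and purple at (612,150). The grey one fits: it is bare steel, and the coloured ones are ruled out. In world coordinates it is at about (0.484, 0.390), with its long axis at 75°. The middle drawer is the open one. The row is yawed 4.2° and the mouth is at about (0.612, 0.004).

Emit:
carry_out([
  {"linear":[0.2,0.7,0],"delta_rot":[0,0,0.4],"gripper":1},
  {"linear":[0.4,1.7,0],"delta_rot":[0,0,0.8],"gripper":1},
  {"linear":[0.7,2.7,0],"delta_rot":[0,0,1.2],"gripper":1},
  {"linear":[0.9,3.7,0],"delta_rot":[0,0,1.6],"gripper":1},
  {"linear":[1.2,4.7,0],"delta_rot":[0,0,2.0],"gripper":1},
  {"linear":[1.5,5.7,0],"delta_rot":[0,0,2.4],"gripper":1},
  {"linear":[1.8,6.7,0],"delta_rot":[0,0,2.8],"gripper":1},
  {"linear":[2.0,7.7,0],"delta_rot":[0,0,3.2],"gripper":1},
  {"linear":[2.3,8.7,0],"delta_rot":[0,0,3.7],"gripper":1},
  {"linear":[2.6,9.7,0],"delta_rot":[0,0,4.2],"gripper":1},
  {"linear":[2.8,10.7,0],"delta_rot":[0,0,4.6],"gripper":1},
  {"linear":[3.0,11.7,0],"delta_rot":[0,0,5.0],"gripper":1},
])

```text
clock: 2.2
eef_pos: [0.3868, -0.1229, 0.2058]
orientation: [0.909, 0.417, 0.0, 0.0]
contact_force: [0.1, 0.6, 0.8]
grip_width: 0.094
```

Emit:
carry_out([
  {"linear":[0.2,0.9,0],"delta_rot":[0,0,0.5],"gripper":1},
  {"linear":[0.4,1.9,0],"delta_rot":[0,0,1.0],"gripper":1},
  {"linear":[0.6,2.9,0],"delta_rot":[0,0,1.5],"gripper":1},
  {"linear":[0.8,3.9,0],"delta_rot":[0,0,2.0],"gripper":1},
  {"linear":[1.0,4.9,0],"delta_rot":[0,0,2.5],"gripper":1},
  {"linear":[1.2,5.9,0],"delta_rot":[0,0,3.0],"gripper":1},
  {"linear":[1.4,6.9,0],"delta_rot":[0,0,3.5],"gripper":1},
  {"linear":[1.6,7.9,0],"delta_rot":[0,0,4.0],"gripper":1},
  {"linear":[1.8,8.9,0],"delta_rot":[0,0,4.4],"gripper":1},
  {"linear":[2.0,9.9,0],"delta_rot":[0,0,4.8],"gripper":1},
  {"linear":[2.2,10.8,0],"delta_rot":[0,0,5.1],"gripper":1},
  {"linear":[2.3,11.5,0],"delta_rot":[0,0,5.1],"gripper":1},
])

```text
clock: 3.2
eef_pos: [0.479, 0.3399, 0.2058]
orientation: [0.794, 0.608, 0.001, 0.0]
contact_force: [0.9, 0.2, 0.5]
grip_width: 0.094
```

```bash
python3 - <<'E'
from h import *
P=snapshot('wrist'); cv2.imwrite('pics/w1.png',P['pixels']); w=cloud(P)
for m in masks_of('tin',P):
    p=w[m['pixels']]; p=p[np.abs(p[:,2]-.046)<.007]
    print(m['conf'],m['rect'],cv2.minAreaRect(p[:,:2].astype(np.float32)) if len(p)>5 else None, np.median(P['pixels'][m['pixels']],axis=0))
s=read_state(); print(s['eef_pos'],s['orientation'],s['q'])
E
```

```text
0.98 [113.5, 118.0, 74.6, 69.4] ((0.3627070486545563, 0.40223294496536255), (0.04836580157279968, 0.07379913330078125), 25.322633743286133) [19. 20. 93.]
0.92 [124.3, 7.6, 83.5, 71.1] ((0.4210195243358612, 0.5192103385925293), (0.047922875732183456, 0.07362890988588333), 45.174285888671875) [ 68. 123.  50.]
0.62 [283.9, 179.9, 49.4, 66.7] ((0.5412856936454773, 0.27547740936279297), (0.04792148992419243, 0.07346059381961823), 16.748146057128906) [131.  57. 101.]
0.56 [227.5, 104.8, 41.7, 61.0] ((0.4825446605682373, 0.3920452296733856), (0.07324687391519547, 0.046245429664850235), 73.48516845703125) [87. 86. 84.]
[0.47870968 0.34032494 0.20561857] [7.93158204e-01 6.09015253e-01 6.87720290e-04 1.15427629e-04] [4.25073704e-01 9.92574487e-02 1.72287647e+00 9.13400365e-05
 1.31806687e+00 6.86209987e-01]
```

View pics/w1.png

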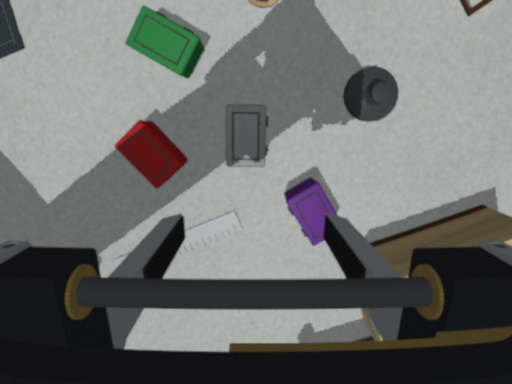

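The wrist view shows the grey tin at pixel (246,135), at (0.4825, 0.392). The gripper is already aligned with it, so I'll go down and grip.

Emit:
carry_out([
  {"linear":[0.1,0.7,0],"delta_rot":[0,0,-0.1],"gripper":1},
  {"linear":[0.1,1.29,0],"delta_rot":[0,0,-0.1],"gripper":1},
  {"linear":[0.1,1.29,-0.8],"delta_rot":[0,0,-0.1],"gripper":1},
  {"linear":[0.1,1.29,-1.7],"delta_rot":[0,0,-0.1],"gripper":1},
  {"linear":[0.1,1.29,-2.6],"delta_rot":[0,0,-0.1],"gripper":1},
  {"linear":[0.1,1.29,-3.4],"delta_rot":[0,0,-0.1],"gripper":1},
  {"linear":[0.1,1.29,-4.1],"delta_rot":[0,0,-0.1],"gripper":1},
  {"linear":[0.1,1.29,-4.5],"delta_rot":[0,0,-0.1],"gripper":1},
  {"linear":[0.1,1.29,-4.7],"delta_rot":[0,0,-0.1],"gripper":1},
  {"linear":[0.1,1.29,-4.7],"delta_rot":[0,0,-0.1],"gripper":1},
])

```text
clock: 4.13
eef_pos: [0.4815, 0.3904, 0.0157]
orientation: [0.796, 0.605, -0.001, -0.0]
contact_force: [0.4, -0.2, -0.0]
grip_width: 0.094
```

Emit:
carry_out([
  {"linear":[0,0,0],"delta_rot":[0,0,0],"gripper":-0.3},
  {"linear":[0,0,0],"delta_rot":[0,0,0],"gripper":-0.3},
  {"linear":[0,0,0],"delta_rot":[0,0,0],"gripper":-0.3},
  {"linear":[0,0,0],"delta_rot":[0,0,0],"gripper":-0.3},
  {"linear":[0,0,0],"delta_rot":[0,0,0],"gripper":-0.3},
  {"linear":[0,0,0],"delta_rot":[0,0,0],"gripper":-0.3},
  {"linear":[0,0,0],"delta_rot":[0,0,0],"gripper":-0.3},
  {"linear":[0,0,0],"delta_rot":[0,0,0],"gripper":-0.3},
], grip_force=25)

```text
clock: 4.8
eef_pos: [0.4817, 0.3905, 0.0159]
orientation: [0.796, 0.605, -0.001, 0.0]
contact_force: [-0.6, 0.2, 1.6]
grip_width: 0.046
```

Gripped, with a 46 mm opening. I'll lift and carry it to the drawer.

Emit:
carry_out([
  {"linear":[0,0,0.4],"delta_rot":[0,0,0],"gripper":-0.3},
  {"linear":[0,0,1.2],"delta_rot":[0,0,0],"gripper":-0.3},
  {"linear":[0,0,2.1],"delta_rot":[0,0,0],"gripper":-0.3},
  {"linear":[0,-0.2,3.0],"delta_rot":[0,0,-0.7],"gripper":-0.3},
  {"linear":[0.2,-0.8,3.6],"delta_rot":[0,0,-2.0],"gripper":-0.3},
  {"linear":[0.3,-1.6,4.0],"delta_rot":[0,0,-3.3],"gripper":-0.3},
  {"linear":[0.5,-2.5,4.1],"delta_rot":[0,0,-4.6],"gripper":-0.3},
  {"linear":[0.6,-3.5,4.1],"delta_rot":[0,0,-5.9],"gripper":-0.3},
  {"linear":[0.8,-4.4,4.1],"delta_rot":[0,0,-7.2],"gripper":-0.3},
  {"linear":[0.9,-5.3,4.1],"delta_rot":[0,0,-8.5],"gripper":-0.3},
  {"linear":[1.1,-6.2,4.1],"delta_rot":[0,0,-9.8],"gripper":-0.3},
  {"linear":[1.2,-7.0,4.1],"delta_rot":[0,0,-11.0],"gripper":-0.3},
])

```text
clock: 5.8
eef_pos: [0.5295, 0.1084, 0.1794]
orientation: [0.986, 0.166, -0.001, -0.0]
contact_force: [0.5, -0.3, -1.9]
grip_width: 0.0458
```

Emit:
carry_out([
  {"linear":[0.2,-0.9,0],"delta_rot":[0,0,-1.0],"gripper":-0.3},
  {"linear":[0.4,-1.8,0],"delta_rot":[0,0,-2.0],"gripper":-0.3},
  {"linear":[0.56,-2.4,0],"delta_rot":[0,0,-2.8],"gripper":-0.3},
  {"linear":[0.56,-2.74,0],"delta_rot":[0,0,-3.0],"gripper":-0.3},
  {"linear":[0.56,-2.74,0],"delta_rot":[0,0,-3.0],"gripper":-0.3},
  {"linear":[0.56,-2.74,0],"delta_rot":[0,0,-3.0],"gripper":-0.3},
])

```text
clock: 6.3
eef_pos: [0.5513, -0.001, 0.1789]
orientation: [0.999, 0.036, -0.002, -0.001]
contact_force: [-0.7, -0.1, -1.9]
grip_width: 0.0457
```

```bash
python3 - <<'E'
from h import *
s=read_state(); print(s['eef_pos'],s['orientation'],s['grip_width'])
P=snapshot('scene'); cv2.imwrite('pics/s2.png',cv2.resize(P['pixels'][140:300,160:320],(640,640),interpolation=cv2.INTER_CUBIC))
P=snapshot('wrist'); cv2.imwrite('pics/w2.png',P['pixels']); w=cloud(P)
m=(np.abs(w[...,2]-.032)<.005)&(np.abs(w[...,0]-.54)<.07)&(np.abs(w[...,1])<.07); p=w[m]
print(len(p)); 
if len(p)>10: print(cv2.minAreaRect(p[:,:2].astype(np.float32)),p.min(0),p.max(0))
E
```

```text
[ 0.55129435 -0.0009537   0.17891398] [ 0.99933235  0.03647657 -0.00179144 -0.00105179] 0.04574684774251777
3187
((0.580284595489502, -0.0006778985261917114), (0.058005791157484055, 0.13952414691448212), 1.338560938835144) [ 0.55019756 -0.06979674  0.0271785 ] [0.60997683 0.06941575 0.03691892]
```

View pics/w2.png

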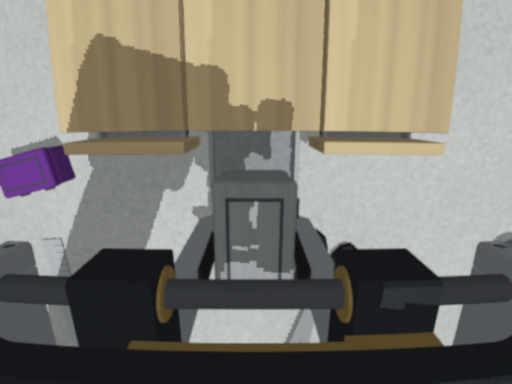

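View pics/s2.png

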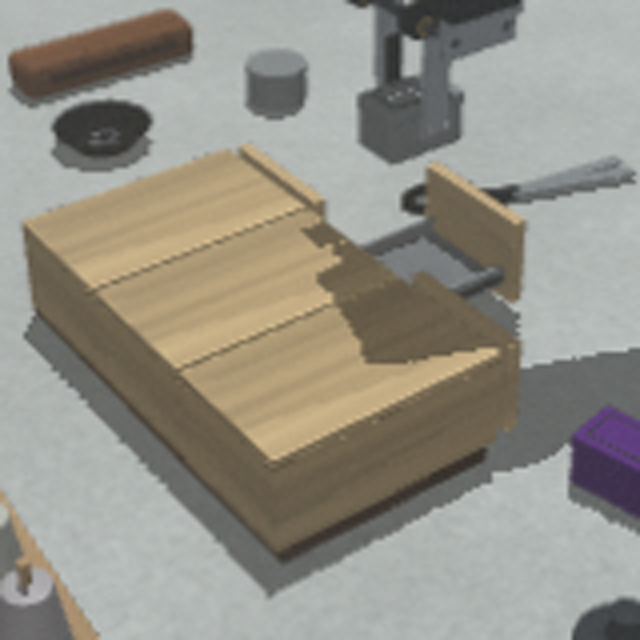

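Alignment looks good: the tin's centre is at pixel x≈254, between the drawer walls at 213 and 297, and clear of the mouth. Lowering it in.

Emit:
carry_out([
  {"linear":[0,0,-0.5],"delta_rot":[0,0,0],"gripper":-0.3},
  {"linear":[0,0,-1.2],"delta_rot":[0,0,0],"gripper":-0.3},
  {"linear":[0,0,-1.9],"delta_rot":[0,0,0],"gripper":-0.3},
  {"linear":[0,0,-2.5],"delta_rot":[0,0,0],"gripper":-0.3},
  {"linear":[0,0,-2.9],"delta_rot":[0,0,0],"gripper":-0.3},
  {"linear":[0,0,-3.1],"delta_rot":[0,0,0],"gripper":-0.3},
  {"linear":[0,0,-3.2],"delta_rot":[0,0,0],"gripper":-0.3},
  {"linear":[0,0,-3.24],"delta_rot":[0,0,0],"gripper":-0.3},
  {"linear":[0,0,-3.24],"delta_rot":[0,0,0],"gripper":-0.3},
])

```text
clock: 7.15
eef_pos: [0.552, 0.0005, 0.0503]
orientation: [0.999, 0.038, -0.001, -0.001]
contact_force: [0.1, 0.3, -2.2]
grip_width: 0.0462
```

Emit:
carry_out([
  {"linear":[0,0,-0.03],"delta_rot":[0,0,0],"gripper":-0.3},
  {"linear":[0,0,-0.06],"delta_rot":[0,0,0],"gripper":-0.3},
  {"linear":[0,0,-0.06],"delta_rot":[0,0,0],"gripper":-0.3},
])

```text
clock: 7.4
eef_pos: [0.5526, 0.0004, 0.0486]
orientation: [0.999, 0.038, -0.0, -0.001]
contact_force: [-0.7, 0.4, -2.7]
grip_width: 0.0457
```

Emit:
carry_out([
  {"linear":[0,0,-0.04],"delta_rot":[0,0,0],"gripper":-0.3},
  {"linear":[0,0,-0.06],"delta_rot":[0,0,0],"gripper":-0.3},
  {"linear":[0,0,-0.06],"delta_rot":[0,0,0],"gripper":-0.3},
])

```text
clock: 7.65
eef_pos: [0.5539, 0.0004, 0.0478]
orientation: [0.999, 0.038, 0.001, -0.001]
contact_force: [-0.7, 0.2, 5.1]
grip_width: 0.0458
```

The upward force of 5.1 N shows the tin is on the floor. Releasing and going up.

Emit:
carry_out([
  {"linear":[0,0,0.02],"delta_rot":[0,0,0],"gripper":0.4},
  {"linear":[0,0,0.02],"delta_rot":[0,0,0],"gripper":0.4},
  {"linear":[0,0,0.02],"delta_rot":[0,0,0],"gripper":0.4},
  {"linear":[0,0,0.02],"delta_rot":[0,0,0],"gripper":0.4},
  {"linear":[0,0,0.3],"delta_rot":[0,0,0],"gripper":0.4},
  {"linear":[0,0,1.0],"delta_rot":[0,0,0],"gripper":0.4},
  {"linear":[0,0,1.9],"delta_rot":[0,0,0],"gripper":0.4},
  {"linear":[0,0,2.8],"delta_rot":[0,0,0],"gripper":0.4},
  {"linear":[-0.3,0,3.6],"delta_rot":[0,0,0],"gripper":-1},
  {"linear":[-1.0,-0.1,3.8],"delta_rot":[0,0,0],"gripper":-1},
  {"linear":[-1.9,-0.2,3.8],"delta_rot":[0,0,0],"gripper":-1},
  {"linear":[-2.8,-0.2,3.8],"delta_rot":[0,0,0],"gripper":-1},
])

```text
clock: 8.65
eef_pos: [0.4415, -0.0082, 0.2017]
orientation: [0.999, 0.038, 0.002, -0.0]
contact_force: [-0.7, -0.0, 0.6]
grip_width: 0.0423
```

```bash
python3 - <<'E'
from h import *
s=read_state(); print(s['eef_pos'],s['orientation'],s['grip_width'],s['contact_force'])
P=snapshot('scene'); cv2.imwrite('pics/s3.png',cv2.resize(P['pixels'][140:300,160:320],(640,640),interpolation=cv2.INTER_CUBIC))
P=snapshot('wrist'); cv2.imwrite('pics/w3.png',P['pixels']); w=cloud(P)
m=(np.abs(w[...,2]-.078)<.004)&(np.abs(w[...,0]-.55)<.06)&(np.abs(w[...,1])<.045); p=w[m]
print(len(p)); 
if len(p)>10: print(cv2.minAreaRect(p[:,:2].astype(np.float32)),np.median(p,0))
m=(np.abs(w[...,2]-.094)<.005)&(w[...,0]>.45)&(w[...,0]<.51)&(np.abs(w[...,1])<.06); p=w[m]
if len(p)>10: print('front',cv2.minAreaRect(p[:,:2].astype(np.float32)),np.median(p,0))
E
```

```text
[ 0.44149671 -0.00815553  0.20165137] [ 9.99284190e-01  3.77570442e-02  2.34761779e-03 -3.28491897e-05] 0.0422840635129639 [-0.72952808 -0.03820235  0.55588196]
3615
((0.5546106696128845, 0.0009577684104442596), (0.07266948372125626, 0.04724619910120964), 4.288671970367432) [0.55550407 0.00100663 0.07796518]
front ((0.48316991329193115, -0.002743959426879883), (0.012110630050301552, 0.1155247837305069), 4.315747261047363) [ 0.48348037 -0.0020281   0.09252534]
```

View pics/w3.png

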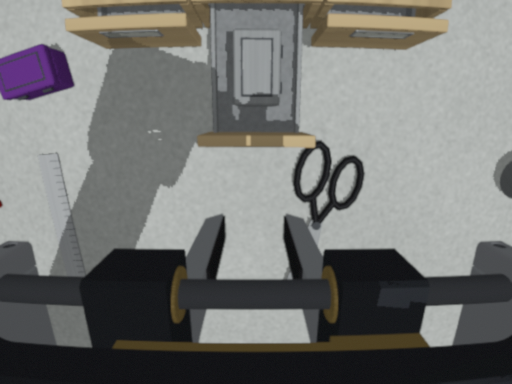

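View pics/s3.png

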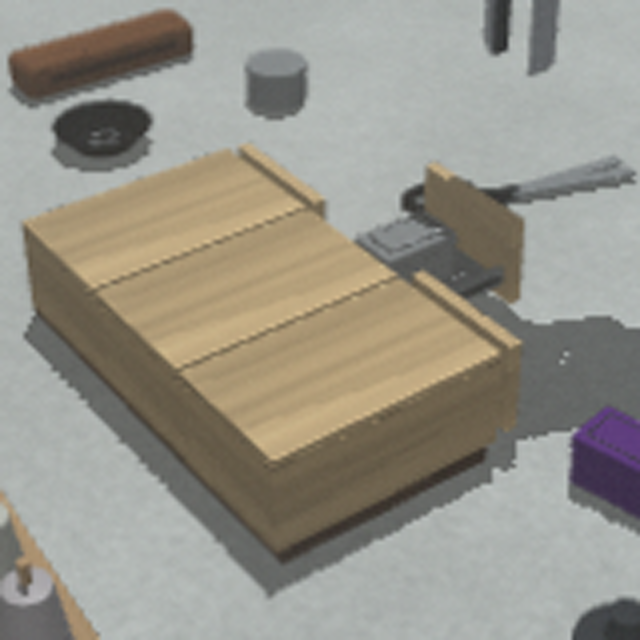

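The tin stands upright in the drawer at (0.555, 0.001), at wrist pixel (257,68). The drawer front is at x≈0.477, at wrist pixel (255,140). Next I'll shut the fingers, go down in front of it and push.

Emit:
carry_out([
  {"linear":[0,0,-0.4],"delta_rot":[0,0,0],"gripper":-1},
  {"linear":[0,0,-1.0],"delta_rot":[0,0,0],"gripper":-1},
  {"linear":[0,0,-1.8],"delta_rot":[0,0,0],"gripper":-1},
  {"linear":[0,0,-2.6],"delta_rot":[0,0,0],"gripper":-1},
  {"linear":[0,0,-3.3],"delta_rot":[0,0,0],"gripper":-1},
  {"linear":[0,0,-3.7],"delta_rot":[0,0,0],"gripper":-1},
  {"linear":[0,0,-3.85],"delta_rot":[0,0,0],"gripper":-1},
  {"linear":[0,0,-3.85],"delta_rot":[0,0,0],"gripper":-1},
  {"linear":[0,0,-3.85],"delta_rot":[0,0,0],"gripper":-1},
])

```text
clock: 9.5
eef_pos: [0.4388, -0.0072, 0.0463]
orientation: [0.999, 0.037, 0.001, -0.0]
contact_force: [0.5, -0.1, 0.2]
grip_width: 0.0003
```

Emit:
carry_out([
  {"linear":[0.2,0.01,0],"delta_rot":[0,0,0],"gripper":-1},
  {"linear":[0.4,0.03,0],"delta_rot":[0,0,0],"gripper":-1},
  {"linear":[0.6,0.04,0],"delta_rot":[0,0,0],"gripper":-1},
  {"linear":[0.8,0.06,0],"delta_rot":[0,0,0],"gripper":-1},
  {"linear":[1.0,0.07,0],"delta_rot":[0,0,0],"gripper":-1},
  {"linear":[1.25,0.09,0],"delta_rot":[0,0,0],"gripper":-1},
  {"linear":[1.5,0.11,0],"delta_rot":[0,0,0],"gripper":-1},
  {"linear":[1.75,0.13,0],"delta_rot":[0,0,0],"gripper":-1},
  {"linear":[2.0,0.15,0],"delta_rot":[0,0,0],"gripper":-1},
  {"linear":[2.25,0.16,0],"delta_rot":[0,0,0],"gripper":-1},
  {"linear":[2.5,0.18,0],"delta_rot":[0,0,0],"gripper":-1},
  {"linear":[2.75,0.2,0],"delta_rot":[0,0,0],"gripper":-1},
])

```text
clock: 10.5
eef_pos: [0.5497, 0.0009, 0.046]
orientation: [0.999, 0.038, 0.001, -0.001]
contact_force: [-2.5, -1.0, 1.4]
grip_width: 0.0005
```

Emit:
carry_out([
  {"linear":[0.2,0.01,0],"delta_rot":[0,0,0],"gripper":-1},
  {"linear":[0.4,0.03,0],"delta_rot":[0,0,0],"gripper":-1},
  {"linear":[0.55,0.04,0],"delta_rot":[0,0,0],"gripper":-1},
  {"linear":[0.7,0.05,0],"delta_rot":[0,0,0],"gripper":-1},
  {"linear":[0.8,0.06,0],"delta_rot":[0,0,0],"gripper":-1},
  {"linear":[0.9,0.06,0],"delta_rot":[0,0,0],"gripper":-1},
  {"linear":[0.9,0.06,0],"delta_rot":[0,0,0],"gripper":-1},
])

```text
clock: 11.08
eef_pos: [0.5859, 0.0035, 0.0458]
orientation: [0.999, 0.038, 0.001, -0.001]
contact_force: [-3.1, -0.1, 2.1]
grip_width: 0.0003
```

Emit:
carry_out([
  {"linear":[0.05,0.0,0],"delta_rot":[0,0,0],"gripper":-1},
  {"linear":[0.1,0.01,0],"delta_rot":[0,0,0],"gripper":-1},
  {"linear":[0.15,0.01,0],"delta_rot":[0,0,0],"gripper":-1},
  {"linear":[0.15,0.01,0],"delta_rot":[0,0,0],"gripper":-1},
])

```text
clock: 11.42
eef_pos: [0.588, 0.0037, 0.0457]
orientation: [0.999, 0.038, -0.005, -0.001]
contact_force: [-21.0, -3.0, 15.4]
grip_width: 0.0004
```

The force is 21 N and the drawer no longer moves, so it is at the stop. Backing off along the push line.

Emit:
carry_out([
  {"linear":[-0.3,-0.02,0],"delta_rot":[0,0,0],"gripper":-1},
  {"linear":[-0.8,-0.06,0],"delta_rot":[0,0,0],"gripper":-1},
  {"linear":[-1.6,-0.1,0],"delta_rot":[0,0,0],"gripper":-1},
  {"linear":[-2.5,-0.2,0.2],"delta_rot":[0,0,0],"gripper":-1},
  {"linear":[-3.4,-0.2,1.0],"delta_rot":[0,0,0],"gripper":-1},
  {"linear":[-3.8,-0.2,2.0],"delta_rot":[0,0,0],"gripper":-1},
  {"linear":[-3.8,-0.2,3.0],"delta_rot":[0,0,0],"gripper":-1},
  {"linear":[-3.8,-0.2,4.0],"delta_rot":[0,0,0],"gripper":-1},
  {"linear":[-3.8,-0.2,4.0],"delta_rot":[0,0,0],"gripper":-1},
])

```text
clock: 12.17
eef_pos: [0.441, -0.0054, 0.2148]
orientation: [0.999, 0.038, 0.004, 0.002]
contact_force: [0.5, -0.2, -0.3]
grip_width: 0.0007
```

```bash
python3 - <<'E'
from h import *
s=read_state(); print(s['clock'],s['eef_pos'],s['contact_force'])
P=snapshot('scene'); cv2.imwrite('pics/s4.png',cv2.resize(P['pixels'][140:300,160:320],(640,640),interpolation=cv2.INTER_CUBIC))
P=snapshot('wrist'); cv2.imwrite('pics/w4.png',P['pixels']); w=cloud(P)
a=np.radians(4.2); d=np.array([np.cos(a),np.sin(a)]); n=np.array([-d[1],d[0]]); c=np.array([.7116,.0116])
X=(w[...,:2]-c)@d; Y=(w[...,:2]-c)@n
for y0 in (-.124,0,.124):
    m=(np.abs(Y-y0)<.05)&(np.abs(X+.12)<.1)&(np.abs(w[...,2]-.092)<.004)&(X<-.106); print(y0,m.sum(),np.percentile(X[m],[2,50,98]) if m.any() else None)
E
```

```text
12.1667 [ 0.44099386 -0.00543603  0.2148343 ] [ 0.5397865  -0.18883491 -0.25299447]
-0.124 1324 [-0.12303985 -0.11757487 -0.11145574]
0 1420 [-0.12310439 -0.11779155 -0.11184148]
0.124 1348 [-0.12269157 -0.1172275  -0.11114433]
```

View pics/w4.png

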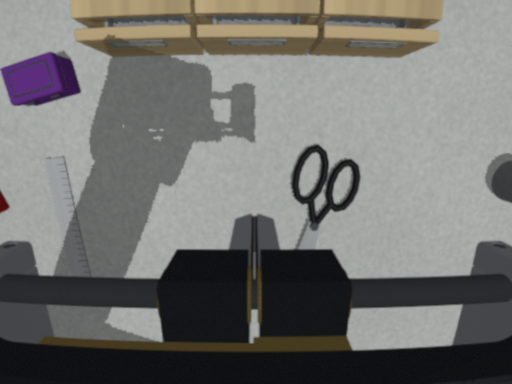

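View pics/s4.png

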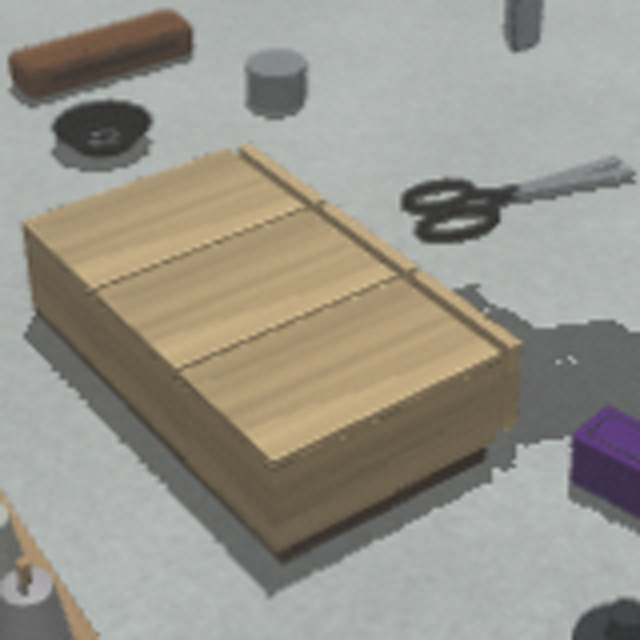

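All three fronts line up within 0.6 mm. I'll wait half a second and check again before handing in.

Emit:
carry_out([
  {"linear":[0,0,0],"gripper":-1,"delta_rot":[0,0,0]},
  {"linear":[0,0,0],"gripper":-1,"delta_rot":[0,0,0]},
  {"linear":[0,0,0],"gripper":-1,"delta_rot":[0,0,0]},
  {"linear":[0,0,0],"gripper":-1,"delta_rot":[0,0,0]},
  {"linear":[0,0,0],"gripper":-1,"delta_rot":[0,0,0]},
  {"linear":[0,0,0],"gripper":-1,"delta_rot":[0,0,0]},
  {"linear":[0,0,0],"gripper":-1,"delta_rot":[0,0,0]},
  {"linear":[0,0,0],"gripper":-1,"delta_rot":[0,0,0]},
])

```text
clock: 12.93
eef_pos: [0.4381, -0.0047, 0.2084]
orientation: [0.999, 0.038, -0.001, 0.0]
contact_force: [0.2, -1.6, 0.1]
grip_width: 0.0007
```

```bash
python3 - <<'E'
from h import *
P=snapshot('wrist'); w=cloud(P)
a=np.radians(4.2); d=np.array([np.cos(a),np.sin(a)]); n=np.array([-d[1],d[0]]); c=np.array([.7116,.0116])
X=(w[...,:2]-c)@d; Y=(w[...,:2]-c)@n
for y0 in (-.124,0,.124):
    m=(np.abs(Y-y0)<.05)&(np.abs(X+.12)<.1)&(np.abs(w[...,2]-.092)<.004)&(X<-.106); print(y0,np.percentile(X[m],[2,50,98]))
print(finish_job())
E
```

```text
-0.124 [-0.12300625 -0.1174774  -0.11116235]
0 [-0.12293361 -0.11758012 -0.11137422]
0.124 [-0.12269892 -0.11717181 -0.11062523]
the job is handed in; nothing more can be done
None
```

I put the grey steel tin upright in the middle drawer, let go, and pushed the drawer to its stop (about 21 N). I then backed the gripper off, and the drawer stayed shut by itself. I handed the job in at about 13 s of the 64 s allowed.

- **Drawers:** in the last check, about 0.8 s after backing off, all three fronts lined up within about 0.5 mm and the other two were still shut.
- **Tin:** it stood upright about 20 mm forward of the drawer's centre before I shut it. With the drawer closed I couldn't see it, so I haven't confirmed that it stayed put during the push.
- **Other things on the table:** the robot touched none of them. The ones in view of the last pictures, including the shears, clapper and round tin, looked unmoved. I did not measure their positions again.

No check failed or disagreed. The interface gave no verdict.

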